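Pull the stop pin and shut the tortilla press

ROBOT

A 6-joint arm with a two-finger parallel gripper is mounted at the origin on the work surface. World frame = base frame: x ahead of the robot, y to its left, z up, the work surface at z = 0. Lengths are in m, angles in rad, forces in N, time in s.
With the tool pointing down it reaches from about 0.25 to 0.725 m from the base axis. Payload 4 kg.
Tool frame: the origin (TCP) lies at the very end of the fingers, on their centre line; the grasp point (between the pads) lies 19 mm behind it; z points along the fingers, y is the line along which they close (so a half turn about z gives the same grasp; the last joint's range is limited). The gripper opens to 85 mm and grips with 20 to 120 N. Pads are 22 mm wide; open, the fingers measure 114 mm over their backs; the gripper's body (76 mm by 85 mm) begins 54 mm behind the grasp point. The pads swing forward as they close: fully open they stand 13 mm farther back than shut.
Start: joints at [-1.192, 0.241, 0.005, 1.335, 0, 1.571], TCP at [0.185, -0.465, 0.231] pointing down, gripper open.
Joint ranges: [-2.72, 2.72], [-1.05, 1.87], [-1.09, 1.28], [-1.99, 2.15], [-1.42, 1.44], [-3.14, 3.14]. Speed limits (rad/s): [2.79, 2.79, 3.14, 3.14, 3.14, 3.14].

INTERFACE

Orientations are given as a unit quaternion [x, y, z, w].
In Python, from workcell import * gives the robot as it stands. The module is installed in compiled form; this text tells all that it offers.
- The arm moves only by the tool send_rows, never from a script. Its argument "steps" is text: rows parted by semicolons, each of 7 numbers parted by spaces: the opening, from -1 (shut) to 1 (fully open), then the shift along the world's x, y, z in m, then the turn, a rotation vector about the world's x, y, z in rad. A call has exactly 5 rows; each row shifts and turns the commanded pose from where the row before left it; what a row does not reach is not made up. A row lasts 1/12 s, in which the tool goes at most 41.7 mm and 7.16 degrees, less where a joint would pass 70% of its speed; a pose out of reach is approached as far as the arm can. A call is refused whole if a number of a shift passes 0.0417 or a number of a turn 0.125, either way. A call with a gripper value outside its range is refused whole. The fingers move at their own pace and stop on an object; the grip force is fixed at half the most. Time passes only in rows, so rows that do not move let the fingers close, or fill a call up. It gives the time, the measured TCP pose, the force, the opening and the grip force at its end, in the units of the state.
- get_obs(): the state, without advancing time (a new reading comes with each control period).
- camera(name): name is "scene" or "top" or "wrist"; returns a dict with "frame" (384x512x3 uint8, red, green, blue), "range_z" (384x512 float32, m along the optical axis (not along the pixel's ray), 0 where there is no reading), "camera_matrix" (3x3 intrinsics, pixels), "extrinsics" (4x4, takes a point from world to camera coordinates); the wrist camera has in their place "T_tool_cam" (4x4, takes a point from camera to tool coordinates, whose origin is the TCP and whose axes are the flange's). Camera axes: x right, y down, z forward; pixel columns grow to the right and rows downward; lengths in m; the calibration is good to about 2 mm. A picture is of the moment at which its call begins: read the wrist's pose just before it.
- job_done(): hands the job in; it is judged then, once.
The state is a dict: "clock": time; "joint_pos": joint angles; "joint_vel": joint speeds; "tau": joint torques, N m; "eef_pos": TCP position; "tool_rot": TCP orientation; "ft_force": force on the tool from outside, world axes, zero at the start; "ft_torque": the same for the moment, N m; "grip_width": finger opening in m; "grasp_force": force on a finger pad.
Only numpy, scipy, OpenCV 4.12 (cv2) and the standard library are available. Lean on these libraries where they do the work, as an engineer would, in place of code of your own. Each camera call takes 0.05 s, during which the arm holds its last target. There are 200 camera calls.

TASK

Draw the red-headed stop pin out of its slanting bore on the side of the tortilla press and park it in the notch of the dark wooden rest, hanging upright with its head sitting on top. Then close the upper shell of the press, without slamming it, until it is seated rim to rim on the lower one. Leave the other things on the bench where they are.

Things in the scene. Friction and masses are not known exactly. Their poses are not given: they have to be found in the camera images.
- press: Silver aluminium tortilla press fixed to the bench, round lower shell 200 mm across and 52 mm high to the top of its rim. Origin at the centre of its underside, z up, x points from the front to the hinge at the back, y to the left. The hinge axis runs along y at x=+115, z=52 mm. On the right side a 36 x 36 x 50 mm boss leans 34 deg (0.6 rad) outward (top toward -y); its bore holds the pin.
- bore (a point): Centre of the bore's mouth, on the top face of the slanting boss, at (-50, -143, 49) mm in the press frame. Bore 13 mm across, 40 mm deep along its axis, which points up and outward along (0, -0.565, 0.825) in the press frame. The axes of this entry are those of the press.
- lid (a joint): Hinge angle of the upper shell: 0 = closed, rims in contact; grows as it opens; starts at about 1.15 to 1.45 rad (1.57 would be vertical). It stays where it is left (stiff hinge; a push of about 6 N at the handle moves it). Upper shell 200 mm across, 28 mm thick, with a lug on the right that meets the pin's head if the pin is still in its bore.
- handle (a point): Point on the outer (upper when closed) face of the upper shell's wooden handle, 240 mm from the hinge axis, 26 mm from the rim plane. The handle is a bar 40 mm wide, 10 to 26 mm from the rim plane, reaching from the shell's edge at 215 mm to 260 mm from the hinge. Axes turn with the upper shell: x from the handle's end to the hinge, z out of the outer face.
- hinge (a point): Middle of the hinge axis at the back of the press, 52 mm above the bench. Axes are those of the press; the hinge axis is y.
- pin: Loose stop pin, 80 mm long: steel shank 11 mm across and 45 mm long, then a red cylindrical head 26 mm across and 35 mm long. Origin at the shank's foot, z along the pin towards the head. It starts in the bore, foot on the bore's bottom, head 5 mm clear of the boss; 60 g.
- shoulder (a point): Point on the pin's axis where the shank meets the underside of the head, 45 mm from the foot.
- rest: Dark wooden rest fixed to the bench, 60 x 60 mm, 70 mm high, with a vertical notch 18 mm wide cut through its full height, open above and at its front (-x) side. Origin at the centre of its underside; x from the open side to the closed side of the notch.
- notch (a point): Parking point: middle of the notch, level with the rest's top, 70 mm above the bench. The notch runs 30 mm from here to the open -x side and ends 12 mm away on the +x side; its walls are 9 mm away at +y and -y.
- bowl: Bystander: terracotta bowl, 150 mm across, 60 mm high; origin under its centre.
- spatula: Bystander: red and wooden spatula lying flat, 260 mm long.
- saucer_low: Bystander: lower of two stacked cream saucers, 136 mm across, 16 mm high; origin under its centre.
- saucer_top: Bystander: upper saucer, the same size.
- mug: Bystander: blue mug, 80 mm across, 85 mm high; origin under its centre.
- jar: Bystander: amber jar, 72 mm across, 120 mm high; origin under its centre.
Mind the look-alikes: they are no part of the job. Of the things that look like the rest, take the one that is farthest from the robot's base at the start.

How it is judged:
By the outcome, as a careful person would: the job done as asked, in the order asked, and still so for the second after the job is handed in, with the robot touching nothing.
It also fails if it takes over 54 s, if anything falls off the work surface, if the arm or the gripper's body presses on something with over 40 N, if the wrist force passes 120 N, or if a joint passes its speed limit or range.

## Working session

There is one attempt and no reset: what is moved stays moved. The work goes in short steps, Python scripts to look and compute and a tool call to move; the robot and the scene stay as the last step left them, time stands still between calls to the robot, and variables do not carry over. Pictures are saved under pics/ and viewed, at most 10 in all, crops included, and the job is handed in when it is done.

Besides the shell and the picture viewer there is one more tool, called in YAML: its name, and indented under it one key for each argument. send_rows: Moves the arm, as the interface text tells. Its arguments: {"type":"object","properties":{"steps":{"type":"string"}},"required":["steps"]}

```bash
mkdir -p pics; cat > h.py <<'E'
from workcell import *
import numpy as np, cv2, pickle
def grab(n):
    o=get_obs(); c=camera(n); c['obs']=o; pickle.dump(c,open(n+'.pkl','wb')); return c
def save(c,f,crop=None,s=1):
    im=c['frame'][...,::-1]
    if crop: im=im[crop[1]:crop[3],crop[0]:crop[2]]
    cv2.imwrite('pics/'+f,cv2.resize(im,None,fx=s,fy=s,interpolation=cv2.INTER_CUBIC))
def pts(c):
    K=c['camera_matrix'];z=c['range_z'];v,u=np.mgrid[:z.shape[0],:z.shape[1]]
    P=np.stack([(u-K[0,2])/K[0,0]*z,(v-K[1,2])/K[1,1]*z,z],-1)
    T=np.linalg.inv(c['extrinsics']) if 'extrinsics' in c else wT(c)
    W=P@T[:3,:3].T+T[:3,3]; W[z<=0]=np.nan; return W
def wT(c):
    from scipy.spatial.transform import Rotation as R
    T=np.eye(4);T[:3,:3]=R.from_quat(c['obs']['tool_rot']).as_matrix();T[:3,3]=c['obs']['eef_pos']
    return T@c['T_tool_cam']
E
python3 - <<'E'
from h import *
np.set_printoptions(precision=4,suppress=True)
a=grab('scene');b=grab('top')
cv2.imwrite('pics/both.png',cv2.resize(np.hstack([a['frame'],b['frame']])[...,::-1],(800,300)))
save(a,'scene.png',s=1.5);save(b,'top.png',s=1.5)
print(get_obs());print(a['extrinsics'],b['extrinsics'],a['camera_matrix'],b['camera_matrix'])
E
```

```text
{'clock': 0.1, 'joint_pos': array([-1.192 ,  0.2413,  0.0039,  1.3352, -0.    ,  1.5708]), 'joint_vel': array([ 0.    , -0.002 ,  0.0039,  0.002 , -0.0007,  0.0009]), 'tau': array([ -0.0009, -37.3139,  25.3009,   0.0109,   0.    ,  -0.    ]), 'eef_pos': array([ 0.1847, -0.464 ,  0.2305]), 'tool_rot': array([ 0.9821,  0.1883, -0.0002, -0.0009]), 'ft_force': array([ 0.3718, -0.4648, -1.1768]), 'ft_torque': array([0.0039, 0.0094, 0.0173]), 'grasp_force': 0.0, 'grip_width': 0.08526393679979005}
[[ 0.4515  0.8922 -0.009  -0.2234]
 [ 0.6521 -0.3368 -0.6792 -0.2973]
 [-0.6091  0.3008 -0.7339  1.6001]
 [ 0.      0.      0.      1.    ]] [[-0.0208 -0.9998 -0.0025  0.0048]
 [-0.993   0.0209 -0.1165  0.5482]
 [ 0.1165  0.0001 -0.9932  1.271 ]
 [ 0.      0.      0.      1.    ]] [[484.9453   0.     252.6793]
 [  0.     484.9453 191.5618]
 [  0.       0.       1.    ]] [[396.3611   0.     251.6447]
 [  0.     396.3611 186.764 ]
 [  0.       0.       1.    ]]
```

View pics/scene.png

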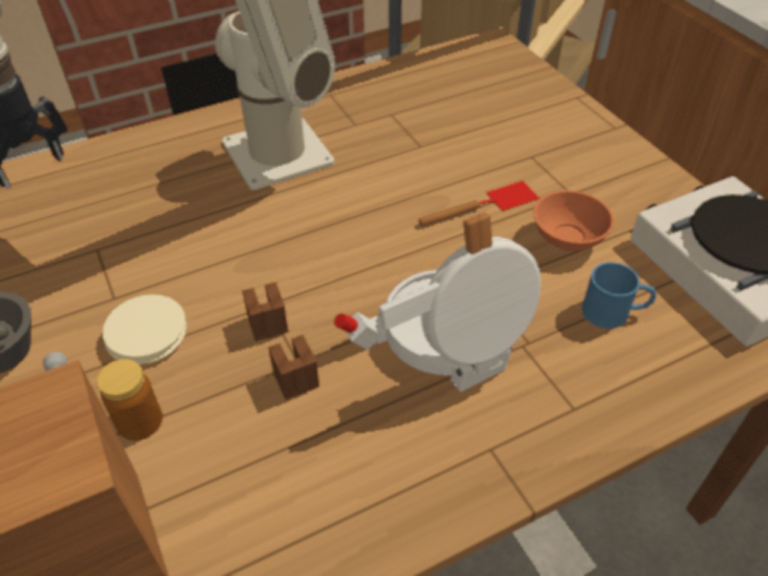

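View pics/top.png

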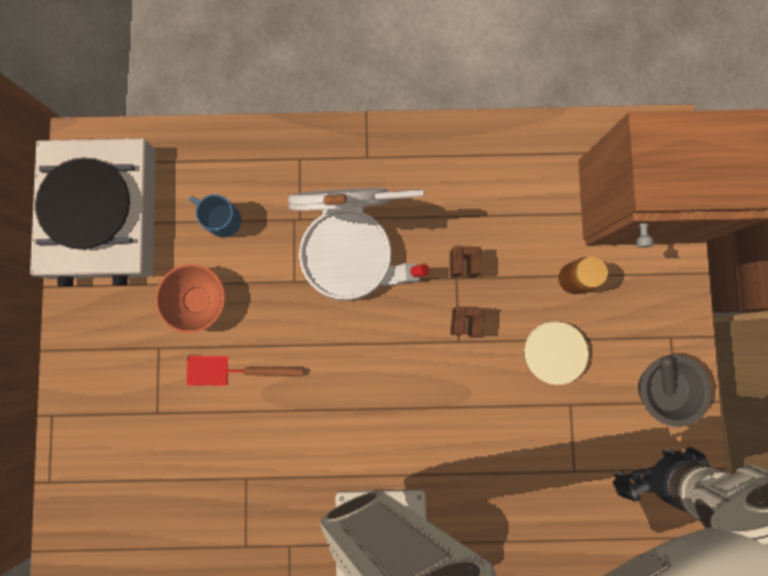

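The scene picture shows the red pin head at (345,322) and two dark rests at (266,312) and (295,368), with the press lid up at (485,300). In the top picture the pin is at (420,271) and the rests at (466,262) and (468,321).
Candidates:
- **Pin:** the red cylinder at top (420,271). The red spatula blade at top (207,370) is the look-alike.
- **Rest:** top (466,262) is farther from the base than top (468,321), so I choose (466,262).

```bash
python3 - <<'E'
from h import *
np.set_printoptions(precision=4,suppress=True)
for n in ('scene','top'):
    c=pickle.load(open(n+'.pkl','rb'));W=pts(c);hsv=cv2.cvtColor(c['frame'],cv2.COLOR_RGB2HSV).astype(int)
    H,S,V=hsv[...,0],hsv[...,1],hsv[...,2]
    print(n)
    red=((H<5)|(H>174))&(S>190)&(V>90)&(W[...,2]>.04)&(W[...,2]<.2)
    k,l,st,ce=cv2.connectedComponentsWithStats(red.astype(np.uint8))
    for i in range(1,k):
        if st[i,4]>15:
            p=W[l==i];print('red',ce[i],st[i,4],p.mean(0),p.min(0),p.max(0))
    dark=(V<110)&(W[...,2]>.062)&(W[...,2]<.078)&(W[...,0]>.25)&(W[...,0]<.8)&(W[...,1]>-.4)&(W[...,1]<0)
    k,l,st,ce=cv2.connectedComponentsWithStats(dark.astype(np.uint8))
    for i in range(1,k):
        if st[i,4]>15:
            p=W[l==i];q=p[:,:2].astype(np.float32)*1000
            print('dark',ce[i],st[i,4],p.mean(0),cv2.minAreaRect(q))
    grey=(S<50)&(V>100)&(W[...,0]>.4)&(W[...,0]<.85)&(abs(W[...,1])<.3)
    rim=grey&(W[...,2]>.046)&(W[...,2]<.058)
    p=W[rim];print('rim',len(p),p.min(0),p.max(0),cv2.minEnclosingCircle(p[:,:2].astype(np.float32)))
    up=grey&(W[...,2]>.09)
    p=W[up];m=p.mean(0);u,s,vt=np.linalg.svd(p-m,full_matrices=False);print('lid',len(p),m,vt[2],s/len(p)**.5,p.min(0),p.max(0))
T=pickle.load(open('top.pkl','rb'));S=pickle.load(open('scene.pkl','rb'))
save(T,'crop.png',(180,110,360,230),4)
E
```

```text
scene
red [230.019  214.8286] 105 [ 0.5701 -0.0984  0.0759] [ 0.5554 -0.1133  0.0573] [ 0.5781 -0.0818  0.0874]
dark [175.5211 207.338 ] 71 [ 0.4798 -0.2051  0.0673] ((479.5445861816406, -204.24032592773438), (59.52057647705078, 20.39787483215332), 65.32455444335938)
dark [198.15 234.4 ] 20 [ 0.5846 -0.188   0.0689] ((582.2494506835938, -187.03359985351562), (4.850826740264893, 35.83590316772461), 85.11790466308594)
dark [193.1149 244.7126] 87 [ 0.6057 -0.2095  0.0672] ((604.2850952148438, -210.34591674804688), (74.23374938964844, 36.747249603271484), 48.44467544555664)
rim 447 [ 0.5065 -0.0871  0.0461] [0.7424 0.119  0.058 ] ((0.6250301599502563, 0.03389318287372589), 0.1301545947790146)
lid 5327 [0.7064 0.047  0.1858] [0.9448 0.0162 0.3272] [0.0622 0.0458 0.004 ] [ 0.659  -0.0964  0.09  ] [0.7413 0.1648 0.2631]
top
red [279.7627 180.1525] 59 [ 0.562  -0.0964  0.0784] [ 0.5524 -0.1132  0.0647] [ 0.5719 -0.0819  0.0868]
dark [311.2372 173.214 ] 215 [ 0.5834 -0.1985  0.0697] ((582.644287109375, -197.70664978027344), (58.67306137084961, 55.636810302734375), 87.86250305175781)
dark [312.2886 210.5235] 149 [ 0.4639 -0.1972  0.0696] ((459.6981201171875, -197.98016357421875), (60.85379409790039, 44.86994171142578), 86.70263671875)
dark [319.4762 220.5714] 21 [ 0.4317 -0.2187  0.0699] ((432.3984680175781, -219.25904846191406), (9.919401168823242, 22.769454956054688), 58.12914276123047)
dark [304.5714 220.5714] 21 [ 0.4327 -0.1716  0.0696] ((433.8152160644531, -173.43338012695312), (19.0748291015625, 12.554776191711426), 83.63882446289062)
rim 458 [ 0.5078 -0.0859  0.046 ] [0.7071 0.1605 0.0579] ((0.5939972400665283, 0.03550788760185242), 0.13017964363098145)
lid 658 [0.6804 0.0458 0.2386] [-0.8984 -0.0373 -0.4376] [0.0673 0.0175 0.0079] [ 0.6583 -0.0936  0.1828] [0.7099 0.1611 0.2628]
```

View pics/crop.png

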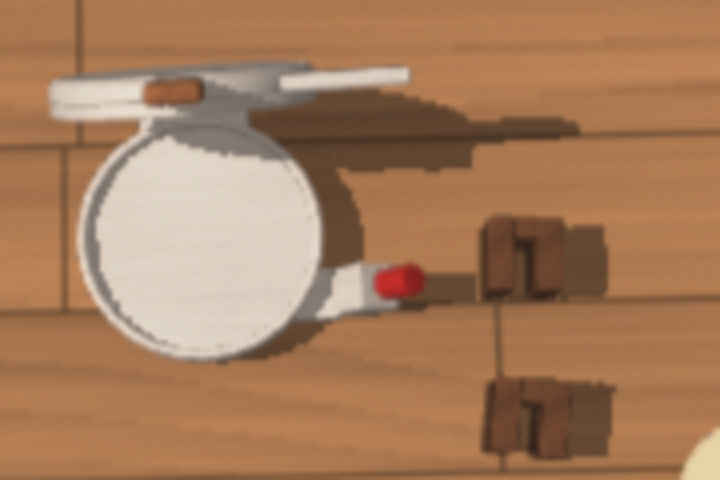

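The crop shows the pin head at (398,281) and the far rest at (524,257) with its notch open toward the image bottom (-x). The near rest is at (526,418). That confirms the choice, so I move above for a closer measurement.

send_rows:
  steps: "1 0.024 0.02 0.02 0 0 0.119;1 0.024 0.02 0.02 0 0 0.119;1 0.024 0.02 0.02 0 0 0.119;1 0.024 0.02 0.02 0 0 0.119;1 0.024 0.02 0 0 0 0.119"

```text
clock: 0.52
eef_pos: [0.3067, -0.3648, 0.3151]
tool_rot: [0.883, 0.47, 0.001, 0.003]
ft_force: [0.8, -0.5, 0.7]
grip_width: 0.0857
grasp_force: 0.0
```

send_rows:
  steps: "1 0.03 0.03 0 0 0 0.119;1 0.03 0.03 0 0 0 0.119;1 0.03 0.03 0 0 0 0.119;1 0.03 0.03 0 0 0 0.119;1 0.03 0.03 0 0 0 0.119"

```text
clock: 0.93
eef_pos: [0.4531, -0.2155, 0.311]
tool_rot: [0.706, 0.708, -0.0, -0.0]
ft_force: [0.3, -1.3, -0.4]
grip_width: 0.0858
grasp_force: 0.0
```

send_rows:
  steps: "1 0 0 0 0 0 0;1 0 0 0 0 0 0;1 0 0 0 0 0 0;1 0 0 0 0 0 0;1 0 0 0 0 0 0"

```text
clock: 1.35
eef_pos: [0.4513, -0.2184, 0.3113]
tool_rot: [0.709, 0.705, -0.0, -0.0]
ft_force: [0.7, -0.4, -0.1]
grip_width: 0.0851
grasp_force: 0.0
```

```bash
python3 - <<'E'
from h import *
np.set_printoptions(precision=4,suppress=True)
c=grab('wrist');save(c,'w1.png',s=1.5);print(c['obs'],c['T_tool_cam'],c['camera_matrix'])
E
```

```text
{'clock': 1.35, 'joint_pos': array([-0.4505,  0.2249,  0.1907,  1.5369, -0.0002,  1.1251]), 'joint_vel': array([-0.0076, -0.0044,  0.0023,  0.0005,  0.0018,  0.0007]), 'tau': array([  0.3913, -36.8631,  25.8288,  -0.0034,   0.0173,   0.0009]), 'eef_pos': array([ 0.4513, -0.2184,  0.3113]), 'tool_rot': array([ 0.7088,  0.7054, -0.0001, -0.0001]), 'ft_force': array([ 0.6813, -0.4447, -0.0743]), 'ft_torque': array([-0.0021,  0.0405,  0.0333]), 'grasp_force': 0.0, 'grip_width': 0.08514549505165833} [[ 0.0003 -0.9569 -0.2905  0.0733]
 [ 1.      0.0006 -0.0008 -0.0006]
 [ 0.0009 -0.2905  0.9569 -0.1433]
 [ 0.      0.      0.      1.    ]] [[310.3881   0.     257.0149]
 [  0.     310.3881 195.1971]
 [  0.       0.       1.    ]]
```

View pics/w1.png

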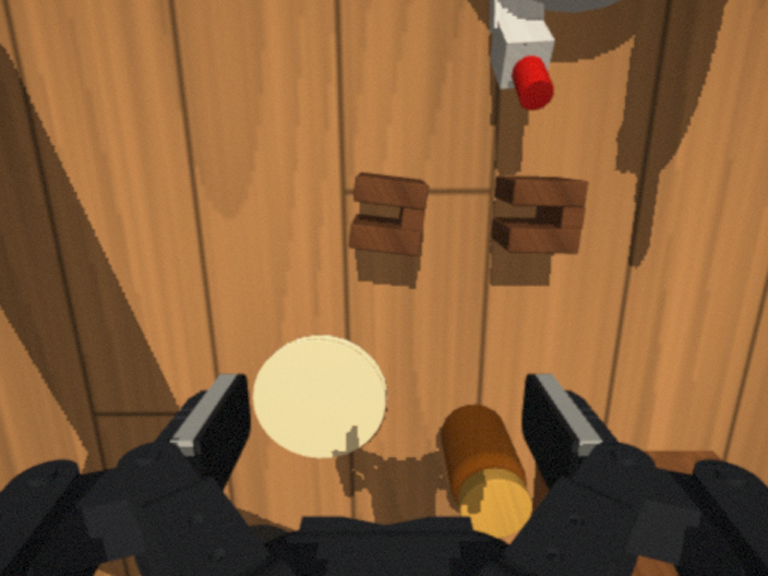

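The wrist view shows the pin head at (533,82) below the boss, the far rest at (540,215) and the near rest at (390,215). I will take a second wrist view for triangulation.

send_rows:
  steps: "1 0.03 0.01 0 0 0 0;1 0.03 0.02 0 0 0 0;1 0.03 0.02 0 0 0 0;1 0.02 0.01 0 0 0 0;1 0 0 0 0 0 0"

```text
clock: 1.82
eef_pos: [0.5649, -0.1561, 0.31]
tool_rot: [0.707, 0.707, 0.0, -0.0]
ft_force: [-0.6, -0.0, -0.5]
grip_width: 0.0852
grasp_force: 0.0
```

send_rows:
  steps: "1 0 0 0 0 0 0;1 0 0 0 0 0 0;1 0 0 0 0 0 0;1 0 0 0 0 0 0;1 0 0 0 0 0 0"

```text
clock: 2.23
eef_pos: [0.5615, -0.1581, 0.3119]
tool_rot: [0.708, 0.706, 0.0, 0.0]
ft_force: [0.5, -0.7, 0.9]
grip_width: 0.0849
grasp_force: 0.0
```

```bash
cp wrist.pkl w1.pkl; cat > m.py <<'E'
from h import *
np.set_printoptions(precision=4,suppress=True)
import sys
c0=pickle.load(open('w1.pkl','rb'));c1=grab('wrist');pickle.dump(c1,open('w2.pkl','wb'));save(c1,'w2.png',s=1.5);print(c1['obs']['eef_pos'])
rays=[]
for n,c in (('w1',c0),('w2',c1),('top',pickle.load(open('top.pkl','rb')))):
    W=pts(c);hsv=cv2.cvtColor(c['frame'],cv2.COLOR_RGB2HSV).astype(int)
    H,S,V=hsv[...,0],hsv[...,1],hsv[...,2]
    T=np.linalg.inv(c['extrinsics']) if 'extrinsics' in c else wT(c);K=c['camera_matrix']
    print(n)
    red=((H<5)|(H>174))&(S>190)&(V>60)&(W[...,2]>.04)&(W[...,2]<.2)&(W[...,0]>.5)
    p=W[red];print('red',red.sum(),p.mean(0),p.min(0),p.max(0))
    # cylinder fit: radius 13 mm, side points + top cap
    from scipy.optimize import least_squares
    yaw=np.radians(5)
    def f(x):
        a=np.array([x[3],x[4],1]);a/=np.linalg.norm(a);d=p-x[:3];t=d@a;r=np.linalg.norm(d-np.outer(t,a),axis=1)
        return np.minimum(abs(r-.013),abs(t-.0175))  # side or top cap
    if len(p)>50:
        s=least_squares(f,np.r_[p.mean(0)-[0,0,.006],.0,-.685],loss='soft_l1',f_scale=.001)
        a=np.array([s.x[3],s.x[4],1]);print('cyl centre',s.x[:3],'axis',a/np.linalg.norm(a),'res',np.mean(f(s.x)))
    v,u=np.nonzero(red);d=T[:3,:3]@np.array([(u.mean()-K[0,2])/K[0,0],(v.mean()-K[1,2])/K[1,1],1]);rays.append((T[:3,3],d/np.linalg.norm(d)))
    m=(V<130)&(W[...,2]>.064)&(W[...,2]<.076)&(W[...,0]>.53)&(W[...,0]<.65)&(W[...,1]>-.25)&(W[...,1]<-.15)
    q=W[m];r=cv2.minAreaRect(q[:,:2].astype(np.float32)*1000);print('rest',m.sum(),np.median(q[:,2]),r)
    # edge normals by the grid: occupancy of notch
    cx=np.array(r[0])/1000;th=np.radians(r[2] if r[2]<45 else r[2]-90);R=np.array([[np.cos(th),-np.sin(th)],[np.sin(th),np.cos(th)]])
    l=(q[:,:2]-cx)@R*1000
    fr=l[(l[:,0]<5)];print('yaw',np.degrees(th),'arms y: ',np.sort(fr[fr[:,1]>0,1])[:5],np.sort(fr[fr[:,1]<0,1])[-5:],'ext',l.min(0),l.max(0))
    rim=(S<50)&(V>100)&(abs(W[...,2]-.052)<.003)&(W[...,0]>.4)&(W[...,0]<.72)&(abs(W[...,1])<.2)&(W[...,1]>-.09)
    q=W[rim]
    if len(q)>60:
        g=lambda x:np.hypot(q[:,0]-x[0],q[:,1]-x[1])-x[2]
        s=least_squares(g,[.61,.04,.097],loss='soft_l1',f_scale=.002);print('rim circle',len(q),s.x)
A=sum(np.eye(3)-np.outer(d,d) for o,d in rays);b=sum((np.eye(3)-np.outer(d,d))@o for o,d in rays);print('tri red',np.linalg.solve(A,b))
E
python3 m.py
```

```text
[ 0.5615 -0.1581  0.3119]
w1
red 683 [ 0.5598 -0.0965  0.0776] [ 0.5498 -0.114   0.059 ] [ 0.5735 -0.0765  0.0888]
cyl centre [ 0.5631 -0.0955  0.0667] axis [ 0.0239 -0.6215  0.7831] res 0.00044083081804755533
rest 1893 0.07053069023843173 ((582.8487548828125, -197.18807983398438), (59.239891052246094, 59.777565002441406), 89.36592864990234)
yaw -0.6340713500976562 arms y:  [8.9344 8.9812 9.0296 9.0322 9.0516] [-9.2057 -9.1605 -8.9577 -8.9493 -8.8083] ext [-29.8888 -29.6199] [29.8888 29.6199]
rim circle 213 [-253.6482  435.2204  504.081 ]
w2
red 594 [ 0.5625 -0.0952  0.0778] [ 0.5512 -0.1136  0.0607] [ 0.5749 -0.0756  0.0883]
cyl centre [ 0.5631 -0.0955  0.0668] axis [ 0.0291 -0.6184  0.7853] res 0.0003955311046168616
rest 1645 0.07065012604135973 ((583.046630859375, -197.1181640625), (59.65150451660156, 58.51638412475586), 88.69672393798828)
yaw -1.3032760620117188 arms y:  [8.473  8.6333 8.6455 8.6603 8.7707] [-9.1157 -9.096  -9.009  -9.0082 -8.9705] ext [-29.2582 -29.8257] [29.2582 29.8258]
rim circle 1395 [0.6044 0.061  0.0936]
top
red 59 [ 0.562  -0.0964  0.0784] [ 0.5524 -0.1132  0.0647] [ 0.5719 -0.0819  0.0868]
cyl centre [ 0.5727 -0.0957  0.0709] axis [-0.9612 -0.2758  0.    ] res 0.0016218218843124766
rest 274 0.06981617283890984 ((584.1346435546875, -197.76226806640625), (58.67306137084961, 58.619728088378906), 87.86250305175781)
yaw -2.1374969482421875 arms y:  [9.1534 9.5332 9.6548 9.6592 9.7083] [-9.5508 -9.468  -9.4317 -9.1111 -8.7976] ext [-29.3098 -29.3365] [29.3099 29.3366]
rim circle 300 [0.6069 0.0635 0.0961]
tri red [ 0.5625 -0.096   0.0707]
```

View pics/w2.png

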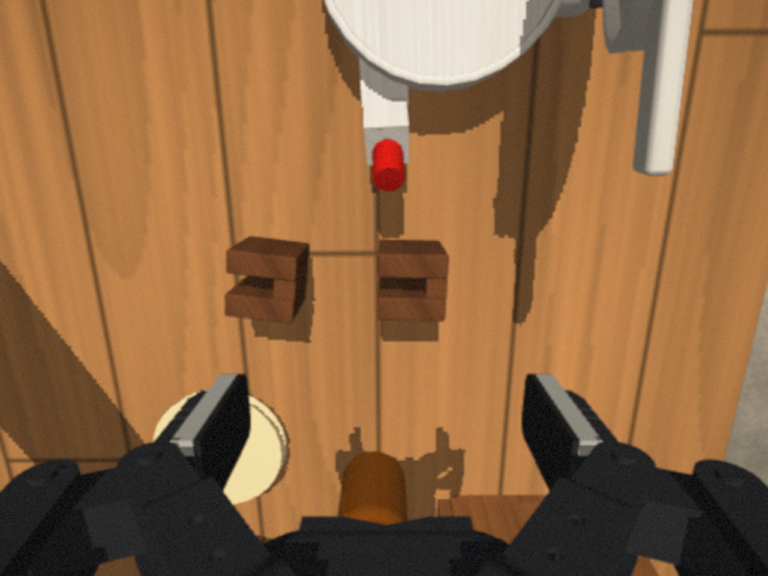

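The second wrist view shows the pin head at (388,165), the far rest at (412,280) and the lug at (660,100). Estimates so far:
- **Head centre:** (0.563,-0.0955,0.067), with the axis tilted about 37°.
- **Press yaw:** about 2.6°.
- **Notch point:** (0.583,-0.197,0.070), from the rest's centre.

Next I go to the pre-grasp pose.

send_rows:
  steps: "1 0.001 0 -0.015 0 0 0.045;1 0.001 0 -0.015 0.108 0.005 0;1 0.001 0 -0.015 0.108 0.005 0;1 0.001 0 -0.015 0.108 0.005 0;1 0.001 0 -0.015 0.108 0.005 0"

```text
clock: 2.7
eef_pos: [0.5676, -0.1575, 0.2375]
tool_rot: [0.675, 0.705, 0.15, -0.155]
ft_force: [0.1, 1.1, -0.3]
grip_width: 0.085
grasp_force: 0.0
```

send_rows:
  steps: "1 0 0 -0.03 0.108 0.005 0;1 0 0 -0.03 0.108 0.005 0;1 0 0 -0.027 0 0 0;1 0 0 0 0 0 0;1 0 0 0 0 0 0"

```text
clock: 3.12
eef_pos: [0.5662, -0.1571, 0.1481]
tool_rot: [0.656, 0.683, 0.219, -0.233]
ft_force: [0.6, -0.2, 0.2]
grip_width: 0.0855
grasp_force: 0.0
```

```bash
cat > st.py <<'E'
from h import *
np.set_printoptions(precision=4,suppress=True)
from scipy.spatial.transform import Rotation as R
o=get_obs();M=R.from_quat(o['tool_rot']).as_matrix()
print(o['clock'],'p',o['eef_pos'],'z',M[:,2],'y',M[:,1],'F',o['ft_force'],'w',o['grip_width'],o['grasp_force'],'q',o['joint_pos'])
E
python3 st.py
```

```text
3.1167 p [ 0.5662 -0.1571  0.1481] z [-0.0302  0.6054 -0.7953] y [ 0.9991  0.0425 -0.0056] F [ 0.5632 -0.2209  0.1542] w 0.08551498263838053 0.0 q [-0.5348  0.7476  0.417   1.6384  0.53    0.8859]
```

send_rows:
  steps: "1 -0.001 0.018 -0.023 0 0 0;1 -0.001 0.018 -0.023 0 0 0;1 -0.001 0.015 -0.02 0 0 0;1 -0.001 0.012 -0.016 0 0 0;1 0 0.0075 -0.011 0 0 0"

```text
clock: 3.53
eef_pos: [0.5646, -0.0851, 0.0595]
tool_rot: [0.654, 0.686, 0.22, -0.229]
ft_force: [0.3, -0.7, -1.1]
grip_width: 0.0857
grasp_force: 0.0
```

send_rows:
  steps: "1 0 0 0 0 0 0;1 0 0 0 0 0 0;0.2 0 0 0 0 0 0;0 0 0 0 0 0 0;0 0 0 0 0 0 0"

```text
clock: 3.95
eef_pos: [0.5643, -0.0877, 0.058]
tool_rot: [0.656, 0.685, 0.22, -0.229]
ft_force: [-0.2, 0.8, -0.3]
grip_width: 0.0516
grasp_force: 0.0
```

```bash
python3 st.py; python3 - <<'E'
from h import *
c=grab('wrist');save(c,'w3.png',s=1.5)
E
```

```text
3.95 p [ 0.5643 -0.0877  0.058 ] z [-0.0251  0.6023 -0.7978] y [0.9991 0.043  0.001 ] F [-0.1677  0.8223 -0.317 ] w 0.05164052168375097 0.0 q [-0.4418  0.7449  0.1656  1.3293  0.5631  0.9871]
```

View pics/w3.png

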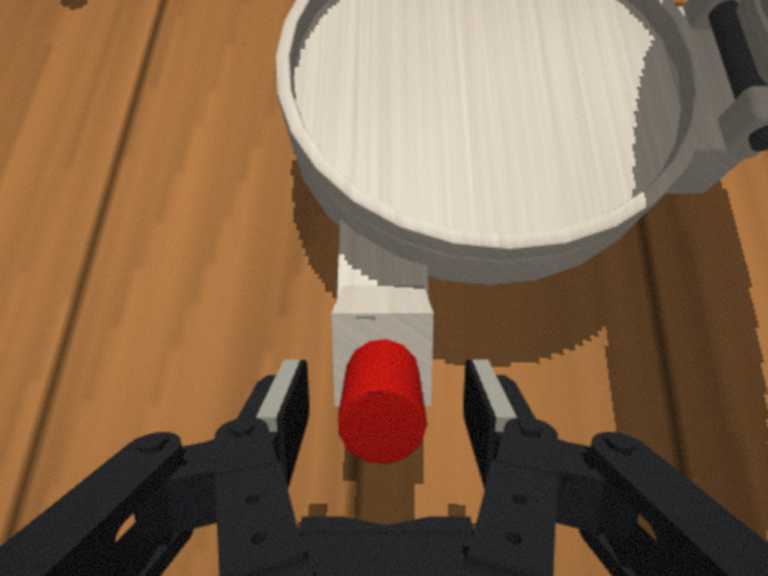

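The view shows the head at (382,400) centred between the pads at (290,400) and (480,400). I go in a touch more and close.

send_rows:
  steps: "0 0 0.002 -0.0025 0 0 0;-0.3 0 0 0 0 0 0;-1 0 0 0 0 0 0;-1 0 0 0 0 0 0;-1 0 0 0 0 0 0"

```text
clock: 4.42
eef_pos: [0.563, -0.0848, 0.0537]
tool_rot: [0.656, 0.684, 0.22, -0.231]
ft_force: [0.8, -1.0, 0.7]
grip_width: 0.0248
grasp_force: 58.7
```

send_rows:
  steps: "-1 0 0 0 0 0 0;-1 0 0 0 0 0 0;-1 0 0 0 0 0 0;-1 0 0 0 0 0 0;-1 0 0 0 0 0 0"

```text
clock: 4.83
eef_pos: [0.5631, -0.0848, 0.0537]
tool_rot: [0.656, 0.684, 0.22, -0.231]
ft_force: [-1.3, -1.6, 0.1]
grip_width: 0.0243
grasp_force: 58.7
```

```bash
python3 st.py
```

```text
4.8333 p [ 0.5631 -0.0848  0.0537] z [-0.0282  0.6034 -0.797 ] y [ 0.999   0.0437 -0.0023] F [-1.3119 -1.6163  0.0716] w 0.024286569433200716 58.68133241543546 q [-0.4383  0.7479  0.1577  1.3203  0.5638  0.9904]
```

send_rows:
  steps: "-1 0.0003 -0.0056 0.0083 0 0 0;-1 0.0003 -0.0068 0.0099 0 0 0;-1 0.0003 -0.0068 0.0099 0 0 0;-1 0.0003 -0.0074 0.0107 0 0 0;-1 0.0003 -0.0074 0.0107 0 0 0"

```text
clock: 5.25
eef_pos: [0.5648, -0.1188, 0.1035]
tool_rot: [0.656, 0.685, 0.22, -0.231]
ft_force: [-0.3, -0.2, -0.1]
grip_width: 0.0243
grasp_force: 59.0
```

send_rows:
  steps: "-1 0.001 -0.006 0.012 0 0 0;-1 0 -0.006 0.016 -0.108 -0.005 0;-1 0 -0.006 0.016 -0.108 -0.005 0;-1 0 -0.006 0.016 -0.108 -0.005 0;-1 0 -0.006 0.012 -0.108 -0.005 0"

```text
clock: 5.67
eef_pos: [0.5667, -0.1497, 0.1773]
tool_rot: [0.688, 0.718, 0.074, -0.075]
ft_force: [0.5, 0.6, -1.4]
grip_width: 0.024
grasp_force: 59.0
```

send_rows:
  steps: "-1 0.004 -0.01 0 -0.108 -0.005 0;-1 0.004 -0.01 0 -0.108 -0.005 0;-1 0.004 -0.01 0 0 0 0;-1 0.004 -0.01 0 0 0 0;-1 0 -0.002 0 0 0 0"

```text
clock: 6.08
eef_pos: [0.5822, -0.1923, 0.1748]
tool_rot: [0.692, 0.722, 0.0, -0.0]
ft_force: [0.6, -0.0, -0.8]
grip_width: 0.0245
grasp_force: 59.0
```

send_rows:
  steps: "-1 0 0 0 0 0 0;-1 0 0 0 0 0 0;-1 0 0 0 0 0 0;-1 0 0 0 0 0 0;-1 0 0 0 0 0 0"

```text
clock: 6.5
eef_pos: [0.5815, -0.1909, 0.175]
tool_rot: [0.692, 0.722, -0.0, -0.0]
ft_force: [0.7, -0.8, -1.5]
grip_width: 0.0245
grasp_force: 59.0
```

```bash
python3 st.py; python3 - <<'E'
from h import *
a=grab('scene');b=grab('top')
A=a['frame'][150:290,120:290];B=b['frame'][100:240,240:410]
cv2.imwrite('pics/l1.png',cv2.resize(np.hstack([A,B])[...,::-1],None,fx=2.3,fy=2.3,interpolation=cv2.INTER_CUBIC))
E
```

```text
6.5 p [ 0.5815 -0.1909  0.175 ] z [-0.0006  0.0005 -1.    ] y [ 0.9991  0.0425 -0.0006] F [ 0.7134 -0.759  -1.518 ] w 0.024534298861414845 59.008444275241345 q [-0.3174  0.4913  0.2237  1.304   0.0003  1.2109]
```

View pics/l1.png

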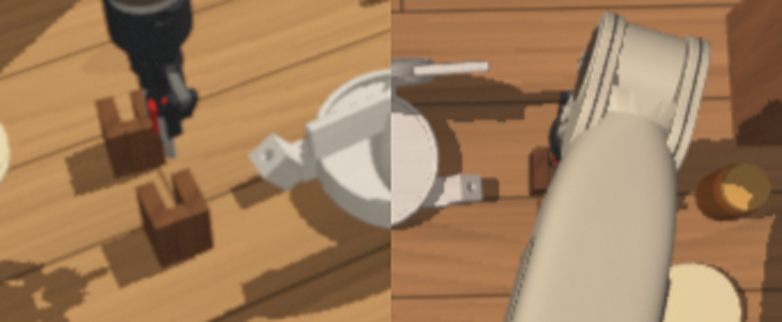

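The scene half shows the pin drawn out, with the shank at (170,145) and the bore empty at (268,158). I measure the shank's tilt by depth.

```bash
python3 - <<'E'
from h import *
np.set_printoptions(precision=4,suppress=True)
c=pickle.load(open('scene.pkl','rb'));W=pts(c)
hsv=cv2.cvtColor(c['frame'],cv2.COLOR_RGB2HSV)
m=(W[...,2]>.1)&(W[...,2]<.172)&(abs(W[...,0]-.582)<.03)&(abs(W[...,1]+.191)<.03)
p=W[m];print(len(p));d=c['extrinsics'][2,:2];d=-d/np.hypot(*d)*-1
for z in np.arange(.125,.175,.008):
    q=p[abs(p[:,2]-z)<.004];print(z,len(q),q.mean(0) if len(q) else '', 'axis~',(q[:,:2].mean(0)+.0045*d) if len(q) else '')
print(p.min(0),d)
E
```

```text
38
0.125 0  axis~ 
0.133 8 [ 0.5855 -0.1911  0.1344] axis~ [ 0.5815 -0.1891]
0.14100000000000001 10 [ 0.585  -0.1923  0.1406] axis~ [ 0.581  -0.1903]
0.14900000000000002 12 [ 0.5852 -0.1921  0.1487] axis~ [ 0.5811 -0.1901]
0.15700000000000003 8 [ 0.5864 -0.1915  0.1567] axis~ [ 0.5824 -0.1895]
0.16500000000000004 0  axis~ 
0.17300000000000004 0  axis~ 
[ 0.5804 -0.1968  0.1308] [-0.8966  0.4428]
```

send_rows:
  steps: "-1 0.001 -0.003 0 0 0 0;-1 0 -0.003 0 0 0 0;-1 0 0 -0.02 0 0 0;-1 0 0 -0.02 0 0 0;-1 0 0 -0.01 0 0 0"

```text
clock: 7.02
eef_pos: [0.5816, -0.1967, 0.1232]
tool_rot: [0.692, 0.722, -0.001, -0.001]
ft_force: [-0.1, -0.2, -0.8]
grip_width: 0.0246
grasp_force: 59.0
```

send_rows:
  steps: "-1 0 0 -0.01 0 0 0;-1 0 0 -0.01 0 0 0;-1 0 0 -0.01 0 0 0;-1 0 0 -0.01 0 0 0;-1 0 0 0 0 0 0"

```text
clock: 7.43
eef_pos: [0.5814, -0.1963, 0.0829]
tool_rot: [0.692, 0.722, -0.001, -0.002]
ft_force: [-0.7, 0.1, -0.6]
grip_width: 0.0246
grasp_force: 59.0
```

```bash
python3 st.py
```

```text
7.4333 p [ 0.5814 -0.1963  0.0829] z [-0.0035  0.0011 -1.    ] y [ 0.9991  0.0431 -0.0035] F [-0.7251  0.1303 -0.6098] w 0.024554019774775265 59.00244437623769 q [-0.3255  0.5616  0.0907  1.1036 -0.0001  1.2022]
```

send_rows:
  steps: "-1 0.001 -0.0005 -0.003 0 0 0;-1 0 0 -0.003 0 0 0;-1 0 0 -0.002 0 0 0;-1 0 0 -0.001 0 0 0;-1 0 0 0 0 0 0"

```text
clock: 7.85
eef_pos: [0.5838, -0.1973, 0.0764]
tool_rot: [0.692, 0.722, 0.0, 0.0]
ft_force: [0.1, -0.0, -0.6]
grip_width: 0.0247
grasp_force: 59.0
```

```bash
python3 st.py; python3 - <<'E'
from h import *
np.set_printoptions(precision=4,suppress=True)
c=grab('scene');W=pts(c);hsv=cv2.cvtColor(c['frame'],cv2.COLOR_RGB2HSV).astype(int)
red=((hsv[...,0]<5)|(hsv[...,0]>174))&(hsv[...,1]>190)&(W[...,0]>.53)&(W[...,1]<-.15)
p=W[red];print(red.sum(),p.min(0),p.max(0),p.mean(0))
E
```

```text
7.85 p [ 0.5838 -0.1973  0.0764] z [ 0.0002 -0.0001 -1.    ] y [0.9991 0.043  0.0002] F [ 0.081  -0.0233 -0.594 ] w 0.024736655610405344 59.00275709107518 q [-0.3258  0.5693  0.0856  1.0869  0.      1.2019]
15 [ 0.5804 -0.2109  0.0838] [ 0.5991 -0.2067  0.129 ] [ 0.5883 -0.2095  0.1033]
```

send_rows:
  steps: "-1 0 0 -0.001 0 0 0;-1 0 0 -0.001 0 0 0;-1 0 0 -0.001 0 0 0;-1 0 0 -0.001 0 0 0;-1 0 0 0 0 0 0"

```text
clock: 8.32
eef_pos: [0.5837, -0.1972, 0.0721]
tool_rot: [0.692, 0.722, -0.0, -0.0]
ft_force: [-0.0, -0.7, -1.0]
grip_width: 0.0246
grasp_force: 59.1
```

```bash
python3 st.py
```

```text
8.3167 p [ 0.5837 -0.1972  0.0721] z [-0.0001  0.     -1.    ] y [ 0.9991  0.043  -0.0001] F [-0.0383 -0.7354 -0.9556] w 0.02456448898863222 59.05710494611412 q [-0.3258  0.5732  0.0804  1.0781  0.      1.202 ]
```

send_rows:
  steps: "-1 0 0 -0.001 0 0 0;-1 0 0 0 0 0 0;-0.3 0 0 0 0 0 0;0 0 0 0 0 0 0;0.2 0 0 0 0 0 0"

```text
clock: 8.73
eef_pos: [0.5837, -0.1973, 0.0712]
tool_rot: [0.692, 0.722, -0.0, 0.0]
ft_force: [-0.4, -0.1, -1.4]
grip_width: 0.0507
grasp_force: 0.0
```

send_rows:
  steps: "0.2 0 0 0 0 0 0;0.2 0 0 0.005 0 0 0;0.2 0 0 0.01 0 0 0;0.2 0 0 0.03 0 0 0;0.2 0 0 0.04 0 0 0"

```text
clock: 9.15
eef_pos: [0.5813, -0.1964, 0.1543]
tool_rot: [0.692, 0.722, -0.002, -0.003]
ft_force: [0.8, -0.3, 0.7]
grip_width: 0.0511
grasp_force: 0.0
```

send_rows:
  steps: "0 0 0 0.04 0 0 0;0 0 0 0.04 0 0 0;0 -0.03 0 0.03 0 0 0;0 -0.03 0 0.03 0 0 0;0 0 0 0 0 0 0"

```text
clock: 9.57
eef_pos: [0.5235, -0.1982, 0.3047]
tool_rot: [0.692, 0.722, 0.002, 0.006]
ft_force: [1.1, 0.3, 0.6]
grip_width: 0.0425
grasp_force: 0.0
```

```bash
python3 st.py; python3 - <<'E'
from h import *
np.set_printoptions(precision=4,suppress=True)
a=grab('scene');c=grab('wrist')
A=a['frame'][140:290,120:290];
B=cv2.resize(c['frame'],None,fx=1.0,fy=1.0)[40:340,:]
A=cv2.resize(A,None,fx=2,fy=2,interpolation=cv2.INTER_CUBIC)
im=np.hstack([A,B[:, 80:512]]);cv2.imwrite('pics/p1.png',im[...,::-1])
for c in (a,c):
    W=pts(c);hsv=cv2.cvtColor(c['frame'],cv2.COLOR_RGB2HSV).astype(int)
    red=((hsv[...,0]<5)|(hsv[...,0]>174))&(hsv[...,1]>190)&(W[...,0]>.53)&(W[...,1]<-.15)
    p=W[red];print(red.sum(),p.min(0),p.max(0),p.mean(0))
    # lid: face plane & handle
    g=(hsv[...,1]<50)&(hsv[...,2]>100)&(W[...,2]>.09)&(W[...,0]>.5)
    w=(hsv[...,1]>90)&(W[...,2]>.24)&(W[...,0]>.6)&(abs(W[...,1]-.05)<.06)
    if w.sum(): print('handle',w.sum(),W[w].min(0),W[w].max(0),W[w].mean(0))
E
```

```text
9.5667 p [ 0.5235 -0.1982  0.3047] z [ 0.0109 -0.005  -0.9999] y [0.9991 0.0417 0.0106] F [1.1152 0.2636 0.6379] w 0.042491913040678855 0.0 q [-0.3614  0.3378  0.3262  1.5473 -0.0008  1.1677]
147 [ 0.5734 -0.2107  0.0724] [ 0.5982 -0.1866  0.108 ] [ 0.5904 -0.1993  0.096 ]
handle 421 [0.653  0.0148 0.2404] [0.6834 0.0871 0.3081] [0.6716 0.0643 0.2866]
521 [ 0.5706 -0.2181  0.0105] [ 0.5952 -0.1848  0.1076] [ 0.5812 -0.1956  0.1009]
```

View pics/p1.png

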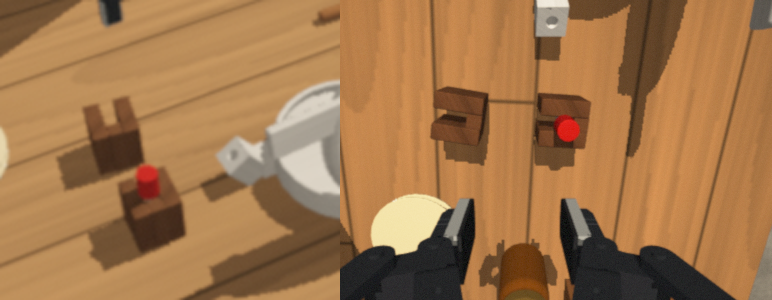

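The scene crop shows the head at (147,182) sitting on the far rest, and the wrist view shows it at (567,128). The pin is parked upright with its top at 0.107 m. Next is the handle, at about (0.67,0.064,0.29) with the lid at about 1.28 rad.

send_rows:
  steps: "1 0 0.02 0.01 0 0 0.121;1 0 0.02 0.01 0 0 0.121;1 0 0.02 0.01 0 0 0.121;1 0 0.02 0.01 0 0 0.121;1 0 0.02 0.01 0 0 0.121"

```text
clock: 10.08
eef_pos: [0.5248, -0.0961, 0.3443]
tool_rot: [0.442, 0.897, -0.0, -0.001]
ft_force: [0.8, 0.5, 0.4]
grip_width: 0.0854
grasp_force: 0.0
```

send_rows:
  steps: "1 0 0.02 0 0 0 0.121;1 0 0.02 0 0 0 0.121;1 0 0.02 0 0 0 0.121;1 0 0.02 0 0 0 0.121;1 0 0.02 0 0 0 0.121"

```text
clock: 10.5
eef_pos: [0.5248, 0.004, 0.3439]
tool_rot: [0.155, 0.988, -0.0, -0.001]
ft_force: [-0.1, 1.2, -1.2]
grip_width: 0.0855
grasp_force: 0.0
```

send_rows:
  steps: "1 0.02 0.02 0 0 0 0.121;1 0.02 0.02 0 0 0 0.121;1 0.02 0.02 0 0 0 0.121;1 0.02 0 0 0 -0.097 0;1 0.02 0 0 0 -0.097 0"

```text
clock: 10.92
eef_pos: [0.6278, 0.0649, 0.3399]
tool_rot: [-0.024, 0.995, -0.002, 0.095]
ft_force: [-0.4, 0.1, -0.1]
grip_width: 0.0854
grasp_force: 0.0
```

send_rows:
  steps: "1 0.02 0 0 0 -0.097 0;1 0 0 0 0 0 0;1 0 0 0 0 0 0;1 0 0 0 0 0 0;1 0 0 0 0 0 0"

```text
clock: 11.33
eef_pos: [0.6448, 0.0627, 0.3456]
tool_rot: [-0.022, 0.989, -0.003, 0.144]
ft_force: [0.1, 0.7, -1.0]
grip_width: 0.0854
grasp_force: 0.0
```

```bash
python3 st.py; python3 - <<'E'
from h import *
np.set_printoptions(precision=4,suppress=True)
a=grab('scene');c=grab('wrist')
A=cv2.resize(a['frame'][80:280,230:380],None,fx=1.92,fy=1.92)
cv2.imwrite('pics/h1.png',np.hstack([A,c['frame'][:A.shape[0]]])[...,::-1])
for n,c in (('s',a),('w',c)):
    W=pts(c);hsv=cv2.cvtColor(c['frame'],cv2.COLOR_RGB2HSV).astype(int)
    w=(hsv[...,1]>90)&(hsv[...,2]>70)&(W[...,2]>.262)&(W[...,2]<.33)&(W[...,0]>.62)&(W[...,0]<.75)&(abs(W[...,1]-.06)<.06)
    p=W[w]
    if len(p)>5: print(n,len(p),np.percentile(p,[2,50,98],axis=0),p.mean(0)); t=p[p[:,2]>.303];print('top',len(t),t.min(0),t.max(0))
E
```

```text
11.3333 p [0.6448 0.0627 0.3456] z [ 0.2856 -0.     -0.9584] y [-0.0432  0.999  -0.0129] F [ 0.082   0.7352 -0.9647] w 0.08540903666960717 0.0 q [ 0.1119  0.2918  0.3238  1.3149 -0.0319  0.0622]
s 411 [[0.6577 0.0475 0.2635]
 [0.6722 0.0641 0.2882]
 [0.6812 0.0851 0.3068]] [0.6716 0.0646 0.2875]
top 78 [0.6551 0.0475 0.303 ] [0.6703 0.0862 0.3088]
w 2069 [[0.6526 0.0498 0.2641]
 [0.6576 0.0676 0.3028]
 [0.6652 0.086  0.3073]] [0.6581 0.0677 0.2965]
top 1009 [0.6523 0.0491 0.303 ] [0.6667 0.0879 0.3081]
```

View pics/h1.png

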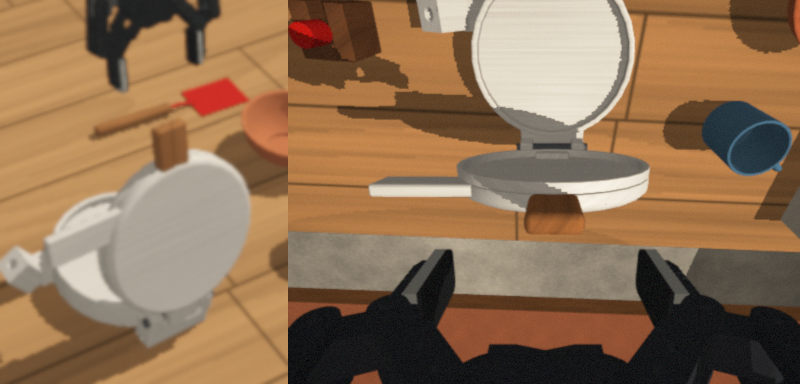

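The scene half shows the handle at (170,143); in the wrist half it is at (555,213), between the open fingers. I descend onto it, closing across its width.

send_rows:
  steps: "1 0.005 0.005 -0.015 0 0 0;1 0.005 0 -0.015 0 0 0;1 0.005 0 -0.015 0 0 0;1 0.005 0 -0.015 0 0 0;1 0.005 0 -0.014 0 0 0"

```text
clock: 11.85
eef_pos: [0.6701, 0.0677, 0.2706]
tool_rot: [-0.022, 0.989, -0.003, 0.145]
ft_force: [0.5, 0.3, -0.4]
grip_width: 0.0855
grasp_force: 0.0
```

send_rows:
  steps: "1 0 0 0 0 0 0;1 0 0 0 0 0 0;0 0 0 0 0 0 0;-1 0 0 0 0 0 0;-1 0 0 0 0 0 0"

```text
clock: 12.27
eef_pos: [0.6703, 0.0678, 0.2729]
tool_rot: [-0.022, 0.989, -0.003, 0.146]
ft_force: [-0.1, 0.8, 0.2]
grip_width: 0.0516
grasp_force: 0.0
```

send_rows:
  steps: "-1 0 0 0 0 0 0;-1 0 0 0 0 0 0;-1 0 0 0 0 0 0;-1 0 0 0 0 0 0;-1 0 0 0 0 0 0"

```text
clock: 12.68
eef_pos: [0.6701, 0.0688, 0.273]
tool_rot: [-0.023, 0.989, -0.002, 0.146]
ft_force: [-3.0, 1.9, 5.7]
grip_width: 0.0391
grasp_force: 64.8
```

```bash
python3 st.py; python3 - <<'E'
# arc plan from theta 1.28: TCP per step with tool tilt following
import numpy as np
for th in np.arange(1.28,.2,-.1):
    r,n=.243,.018; c,s=np.cos(th),np.sin(th)
    print(round(th,2), np.round([.721-r*c+n*s+.019*c,.052+r*s+n*c-.019*s],4))
E
```

```text
12.6833 p [0.6701 0.0688 0.273 ] z [ 0.2893  0.0026 -0.9572] y [-0.0445  0.999  -0.0107] F [-3.0166  1.9275  5.7075] w 0.03913075470529777 64.81866002082825 q [ 0.1164  0.3476  0.2149  1.1462 -0.031   0.0657]
1.28 [0.674  0.2718]
1.18 [0.6523 0.266 ]
1.08 [0.6313 0.258 ]
0.98 [0.6112 0.2481]
0.88 [0.5922 0.2361]
0.78 [0.5744 0.2223]
0.68 [0.5581 0.2068]
0.58 [0.5435 0.1898]
0.48 [0.5306 0.1714]
0.38 [0.5197 0.1518]
0.28 [0.5107 0.1312]
```

send_rows:
  steps: "-1 -0.0109 -0.0005 -0.0027 0.002 -0.05 0;-1 -0.0109 -0.0005 -0.0031 0.002 -0.05 0;-1 -0.0105 -0.0005 -0.0038 0.002 -0.05 0;-1 -0.0105 -0.0005 -0.0042 0.002 -0.05 0;-1 -0.0102 -0.0005 -0.0047 0.002 -0.05 0"

```text
clock: 13.1
eef_pos: [0.6176, 0.0663, 0.2538]
tool_rot: [-0.021, 0.963, 0.0, 0.27]
ft_force: [8.2, 3.8, -7.4]
grip_width: 0.0392
grasp_force: 63.4
```

```bash
python3 st.py
```

```text
13.1 p [0.6176 0.0663 0.2538] z [ 0.5203  0.0119 -0.8539] y [-0.0408  0.9991 -0.0109] F [ 8.239   3.7682 -7.3585] w 0.039182288467720615 63.37586045265198 q [ 0.1356  0.0873 -0.2782  0.6608 -0.0586  0.0754]
```

send_rows:
  steps: "-1 -0.0099 -0.0005 -0.0052 0.002 -0.05 0;-1 -0.0096 -0.0005 -0.0058 0.002 -0.05 0;-1 -0.0094 -0.0005 -0.0062 0.002 -0.05 0;-1 -0.009 -0.0005 -0.0067 0.002 -0.05 0;-1 -0.0088 -0.0005 -0.0071 0.002 -0.05 0"

```text
clock: 13.52
eef_pos: [0.5701, 0.0641, 0.2213]
tool_rot: [-0.02, 0.922, 0.003, 0.387]
ft_force: [30.4, 7.3, -27.5]
grip_width: 0.039
grasp_force: 65.0
```

```bash
python3 st.py
```

```text
13.5167 p [0.5701 0.0641 0.2213] z [ 0.713   0.0207 -0.7008] y [-0.039   0.9992 -0.0101] F [ 30.426    7.301  -27.4841] w 0.039014125400806544 65.02277970314026 q [ 0.1621 -0.0654 -0.7061  0.1403 -0.0948  0.0793]
```

Force on the tool is building along the radius, so I release here (lid at about 0.78 rad), retract, and finish by pushing from above.

send_rows:
  steps: "-1 0.0015 0 -0.0015 0 0 0;-1 0.0015 0 -0.0015 0 0 0;0.3 0 0 0 0 0 0;1 0 0 0 0 0 0;1 0 0 0 0 0 0"

```text
clock: 13.93
eef_pos: [0.573, 0.0623, 0.2188]
tool_rot: [-0.019, 0.923, 0.001, 0.385]
ft_force: [-1.3, 0.0, 0.4]
grip_width: 0.0738
grasp_force: 0.0
```

send_rows:
  steps: "1 0 0 0 0 0 0;1 -0.01 0 0.01 0 0 0;1 -0.015 0 0.015 0 0 0;1 -0.02 0 0.02 0 0 0;1 -0.02 0 0.025 0 0.1 0"

```text
clock: 14.35
eef_pos: [0.5079, 0.0617, 0.274]
tool_rot: [-0.02, 0.938, 0.001, 0.345]
ft_force: [1.2, 0.3, -2.1]
grip_width: 0.0855
grasp_force: 0.0
```

send_rows:
  steps: "-1 0 0 0.02 0 0.11 0;-1 0 0 0.02 0 0.11 0;-1 0 0 0.01 0 0.11 0;-1 0 0 0.01 0 0.11 0;-1 0 0 0 0 0.11 0"

```text
clock: 14.77
eef_pos: [0.5169, 0.0629, 0.3386]
tool_rot: [-0.018, 0.995, 0.007, 0.102]
ft_force: [-0.0, 0.4, 0.2]
grip_width: 0.0256
grasp_force: 0.0
```

send_rows:
  steps: "-1 0.01 0 0 0 0.11 0;-1 0.02 0 0 0 0 0;-1 0.02 0 0 0 0 0;-1 0.02 0 0 0 0 0;-1 0 0 0 0 0 0"

```text
clock: 15.18
eef_pos: [0.5888, 0.0626, 0.3318]
tool_rot: [-0.018, 0.999, 0.007, 0.045]
ft_force: [-0.5, 0.5, -0.6]
grip_width: -0.0002
grasp_force: 0.0
```

```bash
python3 st.py; python3 - <<'E'
from h import *
np.set_printoptions(precision=4,suppress=True)
for n in ('scene','wrist'):
    c=grab(n);W=pts(c);hsv=cv2.cvtColor(c['frame'],cv2.COLOR_RGB2HSV).astype(int)
    w=(hsv[...,1]>90)&(hsv[...,2]>60)&(W[...,2]>.12)&(W[...,2]<.27)&(W[...,0]>.48)&(W[...,0]<.65)&(abs(W[...,1]-.065)<.03)
    p=W[w];print(n,len(p), np.percentile(p,[2,50,98],axis=0) if len(p) else '')
    if n=='scene':
        w=(hsv[...,1]<50)&(hsv[...,2]>90)&(W[...,2]>.08)&(W[...,0]>.55)&(W[...,1]>-.03)
        p=W[w];m=np.median(p,0);
        for _ in range(4):
            u,s,vt=np.linalg.svd(p-p.mean(0),full_matrices=False);d=(p-p.mean(0))@vt[2];p=p[abs(d)<max(.003,1.5*d.std())]
        print('face',len(p),p.mean(0),vt[2],'theta',np.arctan2(abs(vt[2][0]),abs(vt[2][2])))
E
```

```text
15.1833 p [0.5888 0.0626 0.3318] z [ 0.0898  0.0159 -0.9958] y [-0.0359  0.9993  0.0127] F [-0.509   0.4976 -0.5627] w -0.0001552152411797552 0.0 q [0.1026 0.341  0.3958 1.5346 0.0066 0.0675]
scene 361 [[0.5481 0.0424 0.2144]
 [0.567  0.0598 0.2321]
 [0.5841 0.0813 0.2476]]
face 4384 [0.6574 0.063  0.1503] [0.6893 0.0341 0.7237] theta 0.7610597555158648
wrist 2309 [[0.5415 0.0449 0.2185]
 [0.5568 0.0631 0.2417]
 [0.5832 0.0815 0.2487]]
```

send_rows:
  steps: "-1 -0.002 0 -0.015 0 0.045 0;-1 -0.002 0 -0.015 0 0.045 0;-1 -0.002 0 -0.015 0 0 0;-1 -0.002 0 -0.015 0 0 0;-1 0 0 0 0 0 0"

```text
clock: 15.7
eef_pos: [0.5749, 0.0628, 0.2717]
tool_rot: [-0.018, 1.0, 0.008, -0.002]
ft_force: [-1.0, -0.5, -0.7]
grip_width: -0.0003
grasp_force: 0.0
```

```bash
python3 st.py; python3 - <<'E'
import numpy as np
P=lambda th:np.array([.721-.246*np.cos(th)+.026*np.sin(th)+.011,.052+.246*np.sin(th)+.026*np.cos(th)])
ths=np.arange(.79,-.03,-.04);pr=None
for t in ths:
    p=P(t);print(round(t,2),np.round(p,4),'' if pr is None else np.round(p-pr,4));pr=p
E
```

```text
15.7 p [0.5749 0.0628 0.2717] z [-0.0046  0.016  -0.9999] y [-0.0355  0.9992  0.0162] F [-1.047  -0.5271 -0.6827] w -0.00030401750486232037 0.0 q [0.1002 0.3921 0.3205 1.5021 0.0164 0.0647]
0.79 [0.5773 0.245 ] 
0.75 [0.5697 0.2387] [-0.0076 -0.0063]
0.71 [0.5624 0.2321] [-0.0073 -0.0066]
0.67 [0.5553 0.2251] [-0.0071 -0.0069]
0.63 [0.5485 0.2179] [-0.0068 -0.0072]
0.59 [0.5421 0.2105] [-0.0065 -0.0075]
0.55 [0.5359 0.2027] [-0.0062 -0.0077]
0.51 [0.53   0.1948] [-0.0059 -0.008 ]
0.47 [0.5244 0.1866] [-0.0055 -0.0082]
0.43 [0.5192 0.1782] [-0.0052 -0.0084]
0.39 [0.5144 0.1696] [-0.0049 -0.0086]
0.35 [0.5098 0.1608] [-0.0045 -0.0088]
0.31 [0.5057 0.1518] [-0.0042 -0.009 ]
0.27 [0.5018 0.1427] [-0.0038 -0.0091]
0.23 [0.4984 0.1334] [-0.0034 -0.0093]
0.19 [0.4953 0.124 ] [-0.0031 -0.0094]
0.15 [0.4926 0.1145] [-0.0027 -0.0095]
0.11 [0.4903 0.1048] [-0.0023 -0.0096]
0.07 [0.4884 0.0951] [-0.0019 -0.0097]
0.03 [0.4869 0.0854] [-0.0015 -0.0098]
-0.01 [0.4858 0.0755] [-0.0011 -0.0098]
```

send_rows:
  steps: "-1 0.0024 0 -0.013 0 0 0;-1 0 0 -0.0137 0 0 0;-1 -0.0076 0 -0.0063 0 0 0;-1 -0.0073 0 -0.0066 0 0 0;-1 -0.0071 0 -0.0069 0 0 0"

```text
clock: 16.12
eef_pos: [0.5582, 0.0628, 0.2297]
tool_rot: [-0.018, 1.0, 0.008, 0.003]
ft_force: [1.9, -0.6, 1.3]
grip_width: 0.0002
grasp_force: 0.8
```

send_rows:
  steps: "-1 -0.0068 0 -0.0072 0 0 0;-1 -0.0065 0 -0.0075 0 0 0;-1 -0.0062 0 -0.0077 0 0 0;-1 -0.0059 0 -0.008 0 0 0;-1 -0.0055 0 -0.0082 0 0 0"

```text
clock: 16.53
eef_pos: [0.527, 0.0629, 0.1915]
tool_rot: [-0.018, 1.0, 0.008, 0.003]
ft_force: [0.2, -0.7, 1.8]
grip_width: -0.0002
grasp_force: 0.7
```

```bash
python3 st.py
```

```text
16.5333 p [0.527  0.0629 0.1915] z [ 0.0052  0.0166 -0.9998] y [-0.0355  0.9992  0.0164] F [ 0.1616 -0.6642  1.8346] w -0.00017836076888760497 0.6505540979560465 q [0.1096 0.3158 0.0017 1.2497 0.0159 0.0742]
```

send_rows:
  steps: "-1 -0.0052 0 -0.0084 0 0 0;-1 -0.0049 0 -0.0086 0 0 0;-1 -0.0045 0 -0.0088 0 0 0;-1 -0.0042 0 -0.009 0 0 0;-1 -0.0038 0 -0.0091 0 0 0"

```text
clock: 16.95
eef_pos: [0.5044, 0.063, 0.1473]
tool_rot: [-0.018, 1.0, 0.008, 0.002]
ft_force: [0.9, -1.0, 1.0]
grip_width: -0.0001
grasp_force: 0.5
```

```bash
python3 st.py; python3 - <<'E'
from h import *
np.set_printoptions(precision=4,suppress=True)
c=grab('scene');W=pts(c);hsv=cv2.cvtColor(c['frame'],cv2.COLOR_RGB2HSV).astype(int)
w=(hsv[...,1]<50)&(hsv[...,2]>90)&(W[...,2]>.08)&(W[...,0]>.52)&(W[...,1]>-.03)&(W[...,1]<.16)
p=W[w]
for _ in range(5):
    u,s,vt=np.linalg.svd(p-p.mean(0),full_matrices=False);d=(p-p.mean(0))@vt[2];p=p[abs(d)<max(.003,1.5*d.std())]
print('face',len(p),p.mean(0),vt[2],'theta',np.arctan2(abs(vt[2][0]),abs(vt[2][2])))
E
```

```text
16.95 p [0.5044 0.063  0.1473] z [ 0.0046  0.0167 -0.9998] y [-0.0356  0.9992  0.0166] F [ 0.8882 -0.9826  1.0018] w -6.750159956181083e-05 0.4944032005732879 q [ 0.1146  0.3048 -0.1343  1.1253  0.0161  0.0791]
face 3711 [0.6262 0.062  0.1096] [0.2924 0.012  0.9562] theta 0.2967509408905811
```

send_rows:
  steps: "-1 -0.0034 0 -0.0093 0 0 0;-1 -0.0031 0 -0.0094 0 0 0;-1 -0.0027 0 -0.0095 0 0 0;-1 -0.0023 0 -0.0096 0 0 0;-1 -0.0019 0 -0.007 0 0 0"

```text
clock: 17.42
eef_pos: [0.4912, 0.0631, 0.1018]
tool_rot: [-0.018, 1.0, 0.008, 0.002]
ft_force: [1.6, -0.5, 1.1]
grip_width: 0.0003
grasp_force: 0.3
```

send_rows:
  steps: "-1 -0.0005 0 -0.004 0 0 0;-1 -0.0005 0 -0.003 0 0 0;-1 -0.0005 0 -0.003 0 0 0;-1 0 0 -0.002 0 0 0;-1 0 0 0 0 0 0"

```text
clock: 17.83
eef_pos: [0.4896, 0.0631, 0.0888]
tool_rot: [-0.018, 1.0, 0.008, 0.001]
ft_force: [-0.1, -0.2, -0.4]
grip_width: -0.0002
grasp_force: 0.0
```

```bash
python3 st.py
```

```text
17.8333 p [0.4896 0.0631 0.0888] z [ 0.0019  0.017  -0.9999] y [-0.0356  0.9992  0.0169] F [-0.1188 -0.2139 -0.371 ] w -0.00016593987919290217 5.825206317311427e-07 q [ 0.1181  0.3373 -0.2569  0.9727  0.0166  0.0825]
```

send_rows:
  steps: "-1 0 0 -0.002 0 0 0;-1 0 0 -0.002 0 0 0;-1 0 0 -0.002 0 0 0;-1 0 0 -0.002 0 0 0;-1 0 0 0 0 0 0"

```text
clock: 18.25
eef_pos: [0.4893, 0.0631, 0.0805]
tool_rot: [-0.018, 1.0, 0.008, 0.001]
ft_force: [0.3, 0.4, 0.1]
grip_width: 0.0002
grasp_force: 0.0
```

send_rows:
  steps: "-1 0 0 -0.001 0 0 0;-1 0 0 -0.001 0 0 0;-1 0 0 -0.001 0 0 0;-1 0 0 0 0 0 0;-1 0 0 0 0 0 0"

```text
clock: 18.67
eef_pos: [0.4895, 0.0631, 0.0781]
tool_rot: [-0.018, 1.0, 0.008, 0.001]
ft_force: [-1.2, -0.7, 2.5]
grip_width: -0.0001
grasp_force: 1.2
```

```bash
python3 st.py; cat > lid.py <<'E'
from h import *
np.set_printoptions(precision=4,suppress=True)
c=grab('scene');W=pts(c);hsv=cv2.cvtColor(c['frame'],cv2.COLOR_RGB2HSV).astype(int)
w=(hsv[...,1]<50)&(hsv[...,2]>90)&(W[...,2]>.07)&(W[...,0]>.5)&(W[...,1]>-.03)&(W[...,1]<.16)
p=W[w]
for _ in range(5):
    u,s,vt=np.linalg.svd(p-p.mean(0),full_matrices=False);d=(p-p.mean(0))@vt[2];p=p[abs(d)<max(.002,1.5*d.std())]
print('face',len(p),p.mean(0),vt[2],'theta',np.arctan2(vt[2][0],vt[2][2]))
E
python3 lid.py
```

```text
18.6667 p [0.4895 0.0631 0.0781] z [ 0.002   0.0169 -0.9999] y [-0.0356  0.9992  0.0168] F [-1.2027 -0.6838  2.541 ] w -0.0001028574270484805 1.1912403360474855 q [ 0.118   0.3495 -0.2714  0.9459  0.0165  0.0824]
face 2226 [0.5901 0.0561 0.2031] [-0.1876  0.9814 -0.0413] theta -1.7876501399146594
```

send_rows:
  steps: "-1 0 0 -0.001 0 0 0;-1 0 0 -0.001 0 0 0;-1 0 0 -0.001 0 0 0;-1 0 0 0 0 0 0;-1 0 0 0 0 0 0"

```text
clock: 19.13
eef_pos: [0.4895, 0.0631, 0.0779]
tool_rot: [-0.018, 1.0, 0.009, 0.002]
ft_force: [-8.2, -1.2, 22.6]
grip_width: 0.0002
grasp_force: 11.2
```

```bash
python3 st.py; sed -i 's/W\[...,2\]>.07)/W[...,2]>.07)\&(W[...,2]<.1)/' lid.py; python3 lid.py
```

```text
19.1333 p [0.4895 0.0631 0.0779] z [ 0.0035  0.0171 -0.9998] y [-0.0355  0.9992  0.017 ] F [-8.2354 -1.1705 22.5557] w 0.000230709810095301 11.164070806698874 q [ 0.1179  0.3488 -0.2734  0.9432  0.0166  0.0825]
face 2640 [0.6113 0.0619 0.0798] [ 0.0019 -0.0005  1.    ] theta 0.0018551149794871218
```

Seated: it stands firm under 22 N, and the measured angle is about 0.002 rad. I retreat upward and verify.

send_rows:
  steps: "-1 0 0 0.005 0 0 0;-1 0 0 0.015 0 0 0;-1 0 0 0.03 0 0 0;-1 -0.02 0 0.03 0 0 0;-1 -0.03 0 0.02 0 0 0"

```text
clock: 19.6
eef_pos: [0.4424, 0.0634, 0.1773]
tool_rot: [-0.018, 1.0, 0.009, 0.004]
ft_force: [0.1, 0.8, 0.9]
grip_width: -0.0001
grasp_force: 0.0
```

send_rows:
  steps: "-1 -0.03 0 0 0 0 0;-1 -0.03 0 0 0 0 0;-1 0 0 0 0 0 0;-1 0 0 0 0 0 0;-1 0 0 0 0 0 0"

```text
clock: 20.02
eef_pos: [0.3804, 0.0632, 0.1753]
tool_rot: [-0.018, 1.0, 0.009, 0.002]
ft_force: [0.2, 0.0, 0.2]
grip_width: 0.0001
grasp_force: 0.0
```

```bash
python3 st.py; python3 lid.py; python3 -c "
from h import *
save(pickle.load(open('scene.pkl','rb')),'fin.png',s=1.5)"
```

```text
20.0167 p [0.3804 0.0632 0.1753] z [ 0.0038  0.0172 -0.9998] y [-0.0357  0.9992  0.017 ] F [0.2022 0.0486 0.212 ] w 7.97055441691814e-05 0.0 q [ 0.1518  0.0462 -0.3767  1.1415  0.0164  0.1162]
face 2685 [0.6112 0.0624 0.0797] [-0.0016 -0.0019 -1.    ] theta -3.1400176751002022
```

View pics/fin.png

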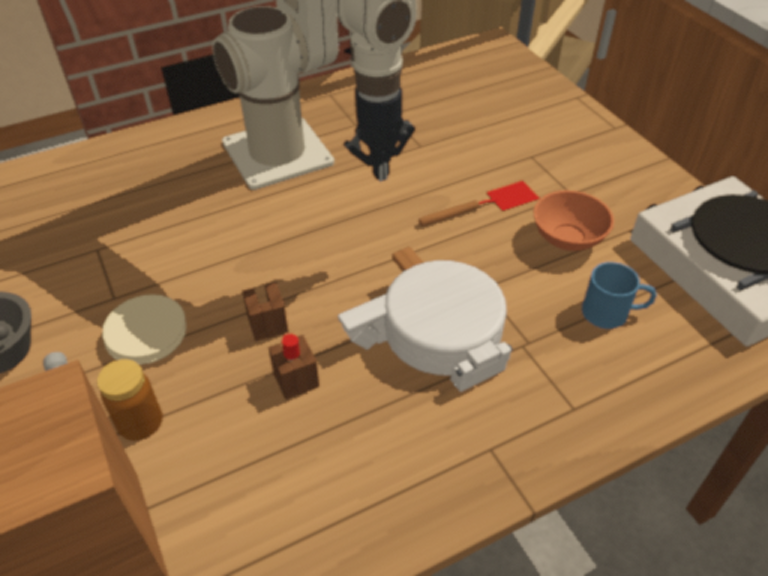

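The final picture shows the press closed at (445,315) and the pin upright on the far rest at (291,347). The bystanders have not moved and the robot is clear.

```bash
python3 -c "
from workcell import *
print(job_done())"
```

```text
the job is handed in; nothing more can be done
None
```

The pin is parked upright in the notch of the far rest, the upper shell was closed gently and sits rim to rim (measured within about 0.002 rad), nothing else was moved, and the job was handed in at about 20 s of the 54 s allowed.

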